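# Start the tube mixer in the fume hood

### The arm

A 7-joint arm with a two-finger parallel gripper is mounted at the origin on the work surface. World frame = base frame: x ahead of the robot, y to its left, z up, the work surface at z = 0. Lengths are in m, angles in rad, forces in N, time in s.
With the tool pointing down it reaches from about 0.425 to 0.875 m from the base axis. Payload 8.4 kg.
Tool frame: the origin (TCP) lies at the very end of the fingers, on their centre line; the grasp point (between the pads) lies 19 mm behind it; x points along the fingers, y is the direction in which the jaws open and shut, and the axes are right-handed (so a half turn about x gives the same grasp; the last joint's range is limited). The gripper opens to 85 mm and grips with 20 to 120 N. Pads are 22 mm wide; open, the fingers measure 114 mm over their backs; the gripper's body (76 mm by 85 mm) begins 54 mm behind the grasp point. The pads swing forward as they close: fully open they stand 13 mm farther back than shut.
Start: joints at [-1.245, 0.333, 0.04, 1.465, -0.013, 1.343, -0.059], TCP at [0.268, 0.592, 0.209] pointing down, gripper open.
Joint ranges: [-2.58, 2.58], [-0.38, 2.09], [-1.3, 1.39], [0.25, 2.4], [-1.5, 4.64], [0.08, 2.09], [-2.65, 2.65]. Speed limits (rad/s): [2.22, 2.22, 2.79, 2.79, 3.14, 3.14, 3.14].

### API

Orientations are given as [roll, pitch, yaw] about the fixed x, y, z axes, in that order (R = Rz(yaw) Ry(pitch) Rx(roll)).
In Python, from station import state, optics, workorder, find_in, silhouettes, pinpoint gives the robot as it stands. The module is installed in compiled form; this text tells all that it offers.
- The arm moves only by the tool send_rows, never from a script. Its arguments are lists of equal length, an entry for each row: "hand": the opening, from -1 (shut) to 1 (fully open); "offset": the shift along the tool's x, y, z in cm, a list of three; "twist": the turn, a rotation vector about the tool's x, y, z in rad, a list of three. A call has 1 to 20 rows; each row shifts and turns the commanded pose from where the row before left it, along the tool's axes as they then stand; what a row does not reach is not made up. A row lasts 1/8 s, in which the tool goes at most 62.5 mm and 10.7 degrees, less where a joint would pass 70% of its speed; a pose out of reach is approached as far as the arm can. A call with a gripper value outside its range is refused whole. The fingers move at their own pace and stop on an object; the grip force is fixed at half the most. Time passes only in rows, so rows that do not move let the fingers close. It gives the time, the measured TCP pose, the force and the opening at its end, in the units of the state.
- state(): the state, without advancing time (a new reading comes with each control period).
- optics.grab_frame(name): name is "side" or "top" or "wrist"; returns a dict with "image" (480x640x3 uint8, red, green, blue), "range_z" (480x640 float32, m along the optical axis (not along the pixel's ray), 0 where there is no reading), "fovy" (degrees; the focal length in pixels is half the picture's height over the tangent of half this angle, whatever the lens; pixels are square), "cx", "cy" (the principal point, pixels), "D" ([k1, k2, p1, p2, k3] as OpenCV has them; the pictures are not rectified), "R" (3x3) and "t" (3): a world point X has camera coordinates R X + t; the wrist camera has in their place "tool_from_camera" (4x4, takes a point from camera to tool coordinates, whose origin is the TCP and whose axes are the tool frame's). Camera axes: x right, y down, z forward; pixel columns grow to the right and rows downward; lengths in m; the calibration is good to about 2 mm. A picture is of the moment at which its call begins: read the wrist's pose just before it.
- workorder.job_done(): hands the job in, once; it reports no verdict.
Trained networks look in a picture, given as the dict that the camera call returned (one of the last four; its "shot" number tells which), for a name from the list of things; names that differ only in an ending like _2 or _b are one class to them, and where a whole thing is asked for, a point or a joint stands for the part that bears it (a point fixed in the world has none). Each returns a list of dicts, best first, with "p" (0 to 1); they miss things now and then, are a little off and sometimes report something else, mostly with a low value. They report only what shows in the picture. A call takes as long as a camera call. They do not tell look-alikes from the thing itself.
- find_in(picture, query): "extent" ([left, top, right, bottom] in pixels, round what is visible of it).
- silhouettes(picture, query): "region" (480x640 bool, what is visible of it) and "extent" ([left, top, right, bottom] in pixels, round what is visible of it).
- pinpoint(picture, query): "location" ([column, row] in pixels: a listed point, or the origin of a listed thing).
The state is a dict: "clock": time; "qpos": joint angles; "joint_velocities": joint speeds; "tau": joint torques, N m; "tool_pos": TCP position; "tool_rot": TCP orientation; "wrist_force": force on the tool from outside, world axes, zero at the start; "ft_torque": the same for the moment, N m; "grip_width": finger opening in m.
Only numpy, scipy, OpenCV 4.12 (cv2) and the standard library are available. Lean on these libraries where they do the work, as an engineer would, in place of code of your own. Each camera call takes 0.05 s, during which the arm holds its last target.

### The job

Start the tube mixer safely with your fingertips: first push the raised end of the power box's rocker down until it has tipped fully over, then push the large round button of the extractor fully in, and last press the mixer's long bar key down, keep it fully down for at least one second, and let it come back up. Leave the small round button alone, and do not lift, shift or knock over the power box or anything standing around.

Things in the scene. Friction and masses are not known exactly. Their poses are not given: they have to be found in the camera images.
- power_box: power box: loose off-white box on rubber feet, 0.9 kg (0.6 to 1.2), 100 (x) x 150 (y) x 50 mm high, two round dark outlets on one half of its top (+y), a black rocker on the other (-y). Origin: centre of its underside; x horizontal, away from the robot at yaw 0, z up
- rocker_high (a point): point on top of the black rocker paddle (64 x 30 x 10 mm, long side along the box's x), 8 mm short of its +x end, the end raised at the start. 73 mm above the bench at the start, 63 mm when fully over. Its z is the normal of the paddle's top. The pivot lies along the box's y, at box x 0, y -35 mm, 63 mm above the bench. A grey surround 46 x 80 mm reaches 54 mm above the bench
- rocker (a joint): angle of the rocker: 0 to 0.04 at the start (its +x end up, off); 0.44 rad = tipped fully over (+x end down, on). No spring, it stays where it is left; turning it takes about 4 N at the listed point
- big_button_top (a point): centre of the top of the extractor's large round black button, 38 mm in diameter, 76 mm above the bench when out; z up, x and y as the extractor's: a fixed off-white case, 140 (x) x 170 (y) x 60 mm high, dark grille slots on top, its centre 40 mm to +x and 35 mm to +y of this point. A grey collar, 52 mm across, 4 mm high, surrounds the button
- big_button (a joint): travel of the large button, m: 0 = out (start), 0.008 = fully in. It moves straight down, takes about 4 N and stays in where it is left
- small_button_top (a point): centre of the top of the extractor's small round black button, 14 mm in diameter, 72 mm above the bench, 75 mm to +y of the large one. Not to be pressed
- small_button (a joint): travel of the small button, m: 0 = out, sprung
- bar_key_top (a point): centre of the top of the mixer's black bar key, 66 mm long (y), 16 mm wide (x), 69 mm above the bench when up; z up, x and y as the mixer's: a fixed off-white case 150 x 150 x 55 mm high, its centre 45 mm to +x of the key. Behind the key, from 41 mm to +x of it, an aluminium block with capped tubes reaches 105 mm above the bench
- bar_key (a joint): travel of the bar key, m: 0 = up, 0.007 = fully down. It moves straight down against a spring: 1.5 N to start, 5 N fully down, and it comes back up when let go
- jar: bystander: white sample jar, 38 mm in diameter, 48 mm high, standing on top of the extractor (60 mm above the bench) beside the grille, some 80 mm behind (+x of) the large button; origin: centre of its underside, z up
- beaker: bystander: glass beaker, 70 mm in diameter at the rim, 85 mm high; origin: centre of its underside, z up
- tube_rack: bystander: blue tube rack 70 (x) x 130 (y) mm, 88 mm high with its tubes; origin: centre of its underside, z up
- sleeve: bystander: upright tan sleeve, 38 mm in diameter, 75 mm high; origin: centre of its underside, z up
There are look-alikes about, which are no part of the job. Leave any blue or green look-alike of the part that bears big_button_top alone.

How it is judged:
On the way, in this order (a step that is already met when the one before it is completed fails the run):
1. the rocker is tipped fully over (value of joint rocker above 0.36 rad), for 0.1 s.
2. the large round button is fully in (value of joint big_button above 0.0062 m), for 0.1 s.
3. the bar key is kept down for a second (value of joint bar_key above 0.005 m), for 0.9 s.
4. the bar key has come back up (value of joint bar_key below 0.0015 m), for 0.1 s.
At the end, for the whole second after the job is handed in: The rocker is over (beyond 0.36 of 0.44 rad) and the large button in (beyond 6.2 of 8 mm), the bar key and the small button are up (within 1.5 mm), and the power box, jar, beaker, tube rack and sleeve are within 20 mm of where they stood, the box at rest (value of joint rocker above 0.36 rad and value of joint big_button above 0.0062 m and value of joint each of bar_key, small_button below 0.0015 m and distance of each of power_box, jar, beaker, tube_rack, sleeve from where it was at the start of the episode below 0.02 m and linear speed of power_box below 0.02 m/s); the robot touches nothing.
It fails at once if the big round button is pushed before the rocker is over (value of joint big_button above 0.003 m and value of joint rocker below 0.36 rad).
It fails at once if the bar key is pressed before the big round button is fully in (value of joint bar_key above 0.003 m and value of joint big_button below 0.0062 m).
It fails at once if the small round button is pressed (value of joint small_button above 0.003 m).
It fails at once if the power box is lifted or tipped, or shifted by more than 20 mm (distance of power_box from where it was at the start of the episode above 0.02 m or angle between power_box's own z axis and vertical above 0.1 rad).
It fails at once if the jar, beaker, tube rack or sleeve is lifted, tipped, or shifted by more than 20 mm (distance of any of jar, beaker, tube_rack, sleeve from where it was at the start of the episode above 0.02 m or angle between any of jar, beaker, tube_rack, sleeve's own z axis and vertical above 0.25 rad).
It also fails if it takes over 58 s, if anything falls off the work surface, if the arm or the gripper's body presses on something with over 40 N, if the wrist force passes 120 N, or if a joint passes its speed limit or range.

## Working session

There is one attempt and no reset: what is moved stays moved. The work goes in short steps, Python scripts to look and compute and a tool call to move; the robot and the scene stay as the last step left them, time stands still between calls to the robot, and variables do not carry over. Pictures are saved under pics/ and viewed, and the job is handed in when it is done.

Besides the shell and the picture viewer there is one more tool, called after ">>>" by a JSON object that holds its "op" and its "data", one argument or row to a line. send_rows: Moves the arm, as the interface text tells. Its arguments: {"type":"object","properties":{"hand":{"type":"array","items":{"type":"number"}},"offset":{"type":"array","items":{"type":"array","items":{"type":"number"}}},"twist":{"type":"array","items":{"type":"array","items":{"type":"number"}}}},"required":["hand","offset","twist"]}

```bash
mkdir -p pics; cat > h.py <<'E'
import numpy as np, cv2
from station import state, optics, workorder, find_in, silhouettes, pinpoint
def save(d,n): cv2.imwrite('pics/'+n+'.png', d['image'][:,:,::-1])
def K(d):
    f=240/np.tan(np.radians(d['fovy'])/2)
    return np.array([[f,0,d['cx']],[0,f,d['cy']],[0,0,1.]])
def ray(d,px):
    p=cv2.undistortPoints(np.array(px,float).reshape(-1,1,2),K(d),np.array(d['D'],float)).reshape(-1,2)
    return np.c_[p,np.ones(len(p))]
def Rt(rpy):
    from scipy.spatial.transform import Rotation as Ro
    return Ro.from_euler('xyz',rpy).as_matrix()
def ext(d,s=None):
    if 'R' in d:
        R=np.array(d['R']);t=np.array(d['t']); return R.T,-R.T@t
    T=np.array(d['tool_from_camera']);R=Rt(s['tool_rot'])
    return R@T[:3,:3], R@T[:3,3]+np.array(s['tool_pos'])
def onz(d,px,z,s=None):
    Rc,c=ext(d,s); r=ray(d,px)@Rc.T
    return c+r*((z-c[2])/r[:,2])[:,None]
def bydepth(d,px,s=None):
    Rc,c=ext(d,s); r=ray(d,px); px=np.array(px,int).reshape(-1,2)
    z=d['range_z'][px[:,1],px[:,0]]
    return c+(r*z[:,None])@Rc.T
E
cat > a.py <<'E'
from h import *
np.set_printoptions(precision=3,suppress=True)
s=state();print(s)
for n in ['side','top','wrist']:
    s=state();d=optics.grab_frame(n);save(d,n+'0')
    print(n,d['fovy'],d['D'],ext(d,s)[1])
    if n=='wrist': continue
    for q,z in [('power_box',0),('rocker_high',.073),('big_button_top',.076),('small_button_top',.072),('bar_key_top',.069),('jar',.06),('beaker',0),('tube_rack',0),('sleeve',0)]:
        for r in pinpoint(d,q)[:4]:
            print(n,q,round(r['p'],2),np.round(r['location']),onz(d,r['location'],z,s)[0])
E
python3 a.py
```

```text
{'clock': 0.0, 'qpos': array([-1.245,  0.334,  0.04 ,  1.466, -0.013,  1.343, -0.058]), 'joint_velocities': array([ 0.   ,  0.   , -0.001,  0.001, -0.   ,  0.002, -0.   ]), 'tau': array([  0.   , -65.853,   1.365, -40.558,   0.017,   0.012,   0.   ]), 'tool_pos': array([0.268, 0.592, 0.209]), 'tool_rot': array([-1.521,  1.569, -1.945]), 'wrist_force': array([-0.066, -0.33 , -0.156]), 'ft_torque': array([ 0.028, -0.01 ,  0.021]), 'grip_width': 0.08537109129101035}
side 49.24912157707257 [0.015 0.    0.    0.    0.   ] [ 0.457 -0.813  0.988]
side power_box 0.9 [328. 308.] [ 0.566 -0.021 -0.   ]
side power_box 0.65 [336. 295.] [0.593 0.016 0.   ]
side rocker_high 0.79 [337. 296.] [ 0.584 -0.047  0.073]
side big_button_top 0.64 [298. 205.] [0.517 0.279 0.076]
side big_button_top 0.55 [201. 200.] [0.256 0.326 0.076]
side small_button_top 0.6 [214. 185.] [0.288 0.392 0.072]
side small_button_top 0.55 [296. 187.] [0.52  0.361 0.072]
side bar_key_top 0.54 [295. 411.] [ 0.469 -0.321  0.069]
side jar 0.51 [324. 215.] [0.586 0.248 0.06 ]
side beaker 0.75 [385. 262.] [0.732 0.115 0.   ]
side tub
[... 299 characters left out ...]
_top 0.63 [110. 308.] [0.412 0.545 0.076]
top big_button_top 0.56 [211. 376.] [0.267 0.32  0.076]
top big_button_top 0.52 [226. 265.] [0.51  0.293 0.076]
top small_button_top 0.59 [192. 257.] [0.528 0.37  0.072]
top small_button_top 0.56 [180. 365.] [0.29  0.389 0.072]
top small_button_top 0.52 [ 82. 293.] [0.445 0.61  0.072]
top bar_key_top 0.67 [498. 283.] [ 0.472 -0.322  0.069]
top jar 0.74 [241. 232.] [0.585 0.264 0.06 ]
top beaker 0.9 [302. 174.] [0.741 0.126 0.   ]
top beaker 0.61 [194. 257.] [0.534 0.383 0.   ]
top tube_rack 0.74 [433. 171.] [ 0.752 -0.196  0.   ]
top sleeve 0.66 [336. 158.] [0.781 0.044 0.   ]
wrist 68.4205807022424 [0.008 0.    0.    0.    0.   ] [0.208 0.62  0.374]
```

View pics/side0.png

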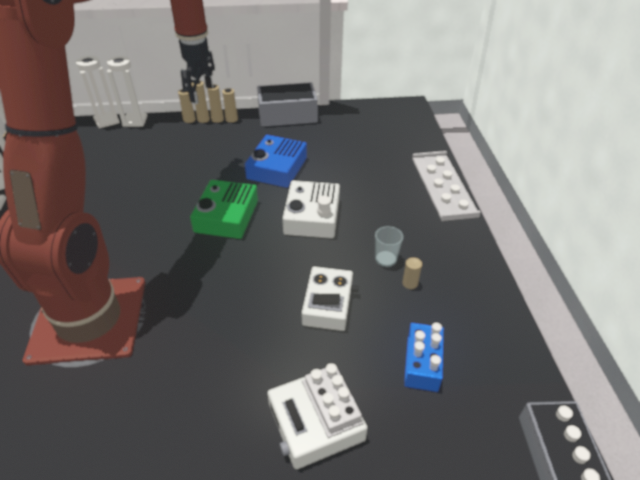

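View pics/top0.png

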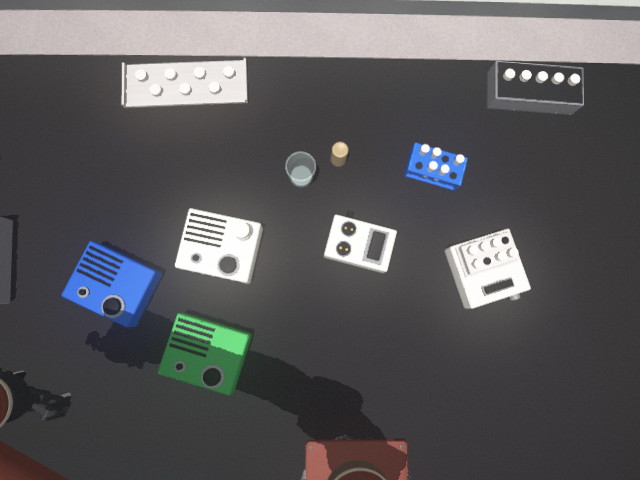

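The white extractor's large button is at about (228,264) in the top view. The rocker's raised end is at (378,236) and the bar key at (498,286). The green unit at (205,353) and the blue one at (112,283) are look-alikes, so I'll leave them alone. Next I'll refine the positions from the dark regions.

```bash
cat > b.py <<'E'
from h import *
np.set_printoptions(precision=4,suppress=True)
s=state()
R=Rt(s['tool_rot']);print('tool axes cols\n',R)
for n,rois in [('top',{'rock':(360,225,394,268,.066),'big':(214,250,244,280,.076),'small':(186,248,206,268,.072),'key':(478,270,520,302,.069)}),('side',{'rock':(308,288,346,312,.066),'big':(286,197,306,215,.076),'key':(280,396,308,436,.069)})]:
    d=optics.grab_frame(n);g=d['image'].max(2)
    for k,(a,b,c,e,z) in rois.items():
        m=(g[b:e,a:c]<60).astype(np.uint8)
        nn,l,st,ce=cv2.connectedComponentsWithStats(m)
        i=1+np.argmax(st[1:,4]); ys,xs=np.where(l==i)
        px=np.c_[xs+a,ys+b]
        P=bydepth(d,px); ok=(P[:,2]>.04)&(P[:,2]<.1)
        Q=onz(d,px,z)
        rect=cv2.minAreaRect((Q[:,:2]*1000).astype(np.float32))
        print(n,k,len(px),px.mean(0),'plane',Q.mean(0),'depth med z',np.median(P[:,2]),'mean',P[ok].mean(0),rect)
E
python3 b.py
```

```text
tool axes cols
 [[-0.      0.4122  0.9111]
 [-0.      0.9111 -0.4122]
 [-1.     -0.      0.    ]]Traceback (most recent call last):
  File "b.py", line 10, in <module>
    i=1+np.argmax(st[1:,4]); ys,xs=np.where(l==i)
        ~~~~~~~~~^^^^^^^^^^
    return _wrapfunc(a, 'argmax', axis=axis, out=out, **kwds)
    return bound(*args, **kwds)
ValueError: attempt to get argmax of an empty sequence
```

```bash
sed -i 's/<60)/<95)/; s/        nn,l,st/        print(k,np.percentile(g[b:e,a:c],[2,20,50,80,98]))\n        nn,l,st/' b.py; python3 b.py
```

```text
tool axes cols
 [[-0.      0.4121  0.9111]
 [ 0.      0.9111 -0.4121]
 [-1.     -0.     -0.    ]]
rock [ 81.   90.  198.5 254.  254. ]
top rock 323 [375.7926 245.4644] plane [ 0.5564 -0.0435  0.066 ] depth med z 0.06956541845324371 mean [ 0.5558 -0.043   0.0695] ((556.8187866210938, -43.527469635009766), (27.726346969604492, 61.863182067871094), 74.07191467285156)
big [ 97.  103.  236.5 255.  255. ]
top big 6 [234.8333 265.5   ] plane [0.5081 0.2737 0.076 ] depth med z 0.07783005100016849 mean [0.5079 0.2734 0.0779] ((507.9406433105469, 273.5606689453125), (1.750280737876892, 11.366522789001465), 80.12770080566406)
small [ 94. 207. 254. 255. 255.]
top small 8 [194.875 255.875] plane [0.5296 0.3641 0.072 ] depth med z 0.07374489290001551 mean [0.5292 0.3642 0.0732] ((529.8391723632812, 364.1945495605469), (3.3022069931030273, 9.148794174194336), 14.57288646697998)
key [ 77. 113. 253. 254. 254.]
top key 186 [498.1882 285.8065] plane [ 0.4652 -0.321   0.069 ] depth med z 0.07053818408403523 mean [ 0.4651 -0.3204  0.0705] ((465.2259521484375, -320.8834228515625), (14.885472297668457, 65.85128784179688), 17.951414108276367)
rock [ 69.  73. 165. 230. 236.]
side rock 252 [326.0437 299.4405] plane [ 0.5582 -0.05    0.066 ] depth med z 0.0666127638518833 mean [ 0.5581 -0.0504  0.0665] ((558.1178588867188, -50.13097381591797), (26.649015426635742, 59.410240173339844), 84.51725769042969)
big [ 66.   77.  172.5 225.2 235. ]
side big 88 [295.6136 205.0568] plane [0.5122 0.2786 0.076 ] depth med z 0.07329614020474856 mean [0.5123 0.2821 0.073 ] ((511.8409423828125, 278.9220886230469), (33.82530212402344, 29.79102897644043), 85.52265167236328)
key [ 66.  96. 220. 241. 244.]
side key 221 [294.2851 415.2805] plane [ 0.4663 -0.3288  0.069 ] depth med z 0.06854441058292327 mean [ 0.4663 -0.3284  0.0683] ((466.05999755859375, -328.2161865234375), (13.456979751586914, 63.929710388183594), 17.99580955505371)
```

>>> {"op": "send_rows", "data": {
  "hand": [-1, -1, -1, -1, -1, -1, -1, -1, -1, -1, -1, -1, -1],
  "offset": [
    [0, -2.2, 3],
    [0, -2.2, 3],
    [0, -2.2, 3],
    [0, -2.2, 3],
    [0, -2.2, 3],
    [0, -2.2, 3],
    [0, -2.2, 3],
    [0, -2.2, 3],
    [0, -2.2, 3],
    [0, -2.2, 3],
    [0, -2.2, 3],
    [0, -2.2, 3],
    [0, 0, 0]
  ],
  "twist": [
    [0, 0, 0],
    [0, 0, 0],
    [0, 0, 0],
    [0, 0, 0],
    [0, 0, 0],
    [0, 0, 0],
    [0, 0, 0],
    [0, 0, 0],
    [0, 0, 0],
    [0, 0, 0],
    [0, 0, 0],
    [0, 0, 0],
    [0, 0, 0]
  ]
}}

```text
clock: 2.82
tool_pos: [0.4885, 0.2002, 0.2097]
tool_rot: [-0.105, 1.57, -0.535]
wrist_force: [0.5, 1.5, 0.4]
grip_width: 0.0002
```

```bash
cat > w.py <<'E'
from h import *
import sys
np.set_printoptions(precision=4,suppress=True)
s=state();d=optics.grab_frame('wrist');save(d,sys.argv[1])
print(s['clock'],s['tool_pos'],s['wrist_force'],s['grip_width']);print(Rt(s['tool_rot']))
for q,z in [('power_box',0),('rocker_high',.073),('big_button_top',.076),('small_button_top',.072),('bar_key_top',.069),('jar',.06)]:
    for r in pinpoint(d,q)[:3]:
        print(q,round(r['p'],2),np.round(r['location']),onz(d,r['location'],z,s)[0])
E
python3 w.py w1
```

```text
2.825 [0.4885 0.2002 0.2097] [0.4585 1.5046 0.4125] 0.00023299217229137944
[[ 0.0008  0.4169  0.9089]
 [-0.0005  0.9089 -0.4169]
 [-1.     -0.0001  0.0009]]
power_box 0.65 [191. 342.] [ 0.5666 -0.0073  0.    ]
big_button_top 0.59 [434. 205.] [0.511  0.2942 0.076 ]
small_button_top 0.77 [522. 187.] [0.529  0.3673 0.072 ]
jar 0.55 [423. 291.] [0.5897 0.2597 0.06  ]
```

View pics/w1.png

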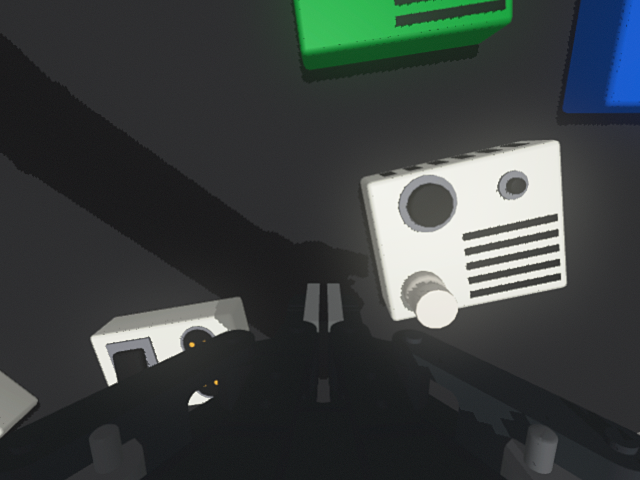

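```bash
cat > m.py <<'E'
from h import *
import sys
np.set_printoptions(precision=4,suppress=True)
def dark(d,s,roi,z,thr):
    a,b,c,e=roi; g=d['image'].max(2)
    l=cv2.connectedComponentsWithStats((g[b:e,a:c]<thr).astype(np.uint8))
    i=1+np.argmax(l[2][1:,4]); ys,xs=np.where(l[1]==i); px=np.c_[xs+a,ys+b]
    P=bydepth(d,px,s);Q=onz(d,px,z,s)
    print(len(px),px.mean(0),'plane',Q.mean(0),'depth',np.percentile(P[:,2],[5,50,95]),P.mean(0),cv2.minAreaRect((Q[:,:2]*1000).astype(np.float32)))
    return px,P,Q
E
python3 - <<'E'
from m import *
s=state();d=optics.grab_frame('wrist');g=d['image'].max(2)
print(g[205,395:465:3])
dark(d,s,(400,176,457,233),.076,90)
dark(d,s,(500,170,530,200),.072,90)
E
```

```text
[212 160 158 107  68  76  78  75  77  77  77  77  78  77  77  78  77  78
 115 154 243 241 241 241]
1532 [426.0261 209.453 ] plane [0.5093 0.2905 0.076 ] depth [0.0698 0.0763 0.0776] [0.5088 0.2902 0.0776] ((509.5204772949219, 290.4798889160156), (38.17539596557617, 36.08229446411133), 54.683536529541016)
239 [511.8075 190.9749] plane [0.5252 0.3632 0.072 ] depth [0.0663 0.0717 0.0734] [0.5251 0.363  0.0723] ((525.306396484375, 363.30914306640625), (15.718179702758789, 11.859554290771484), 65.75515747070312)
```

>>> {"op": "send_rows", "data": {
  "hand": [-1, -1, -1, -1, -1, -1, -1, -1, -1],
  "offset": [
    [0, -2.5, 3.2],
    [0, -2.5, 3.2],
    [0, -2.5, 3.2],
    [0, -2.5, 3.2],
    [0, -2.5, 3.2],
    [0, -2.5, 3.2],
    [0, 0, 0],
    [0, 0, 0],
    [0, 0, 0]
  ],
  "twist": [
    [0, 0, 0],
    [0, 0, 0],
    [0, 0, 0],
    [0, 0, 0],
    [0, 0, 0],
    [0, 0, 0],
    [-0.11, 0, 0],
    [-0.11, 0, 0],
    [0, 0, 0]
  ]
}}

```text
clock: 4.35
tool_pos: [0.6002, -0.0121, 0.2093]
tool_rot: [3.101, 1.571, 2.896]
wrist_force: [-0.3, 0.1, 0.0]
grip_width: -0.0002
```

```bash
python3 w.py w2
```

```text
4.35 [ 0.6002 -0.0121  0.2093] [-0.3131  0.1339  0.0013] -0.00017452731415024285
[[-0.0002  0.2035  0.9791]
 [ 0.0001  0.9791 -0.2035]
 [-1.      0.     -0.0002]]
power_box 0.72 [318. 180.] [ 0.5673 -0.0103  0.    ]
rocker_high 0.9 [279. 211.] [ 0.5797 -0.0467  0.073 ]
jar 0.96 [632. 142.] [0.5853 0.2595 0.06  ]
```

View pics/w2.png

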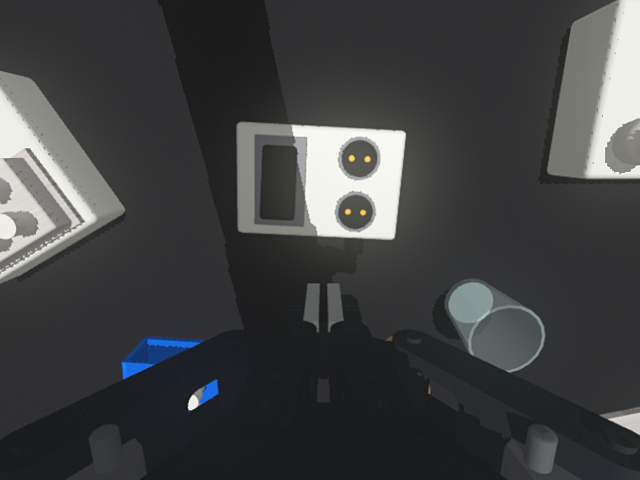

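The power box is at about (320,180). The paddle runs from (262,145) to (297,220), and its raised end is at about (279,211). I'll measure the paddle and the box yaw.

```bash
python3 - <<'E'
from m import *
s=state();d=optics.grab_frame('wrist');g=d['image'].max(2)
print(g[180,230:320:4])
px,P,Q=dark(d,s,(258,140,300,224),.068,62)
c=Q.mean(0)[:2]
for y in (150,165,180,195,205,212,217):
    print(y,bydepth(d,[[279,y]],s)[0])
cor=np.array([[238,124],[405,131],[393,240],[238,232]])
C=onz(d,cor,.05,s)[:,:2];print(C,C.mean(0),np.linalg.norm(np.diff(np.r_[C,C[:1]],axis=0),axis=1))
for a,b in((0,1),(3,2)):
    v=C[a]-C[b];  v=C[b]-C[a]; print('yaw from y axis',np.degrees(np.arctan2(-v[0],v[1])))
for a,b in((0,3),(1,2)):
    v=C[b]-C[a]; print('yaw x',np.degrees(np.arctan2(v[1],v[0])))
E
```

```text
[ 38  37 132 136 137 137 118  88  42  49  51  50  54  56  60  61  62  99
 157 215 244 244 244]
2318 [276.8236 183.2821] plane [ 0.5571 -0.0439  0.068 ] depth [0.0624 0.0687 0.0741] [ 0.5567 -0.0436  0.0694] ((556.9754028320312, -42.98270034790039), (29.803831100463867, 62.97315216064453), 74.58541107177734)
150 [ 0.5302 -0.0361  0.0625]
165 [ 0.5423 -0.0386  0.0661]
180 [ 0.5545 -0.0414  0.0675]
195 [ 0.5668 -0.044   0.0701]
205 [ 0.5749 -0.0457  0.0725]
212 [ 0.5806 -0.0469  0.074 ]
217 [ 0.5849 -0.048   0.0734]
[[ 0.5014 -0.0675]
 [ 0.5368  0.0742]
 [ 0.6322  0.0489]
 [ 0.5948 -0.0931]] [ 0.5663 -0.0093] [0.146  0.0988 0.1468 0.0969]
yaw from y axis -14.001617430806046
yaw from y axis -14.74877990271903
yaw x -15.335191675816938
yaw x -14.838839173393076
```

>>> {"op": "send_rows", "data": {
  "hand": [-1, -1, -1, -1, -1, -1, -1],
  "offset": [
    [0, 0, 0],
    [0, -4.1, -0.8],
    [4, 0, 0],
    [4, 0, 0],
    [3, 0, 0],
    [1, 0, 0],
    [0, 0, 0]
  ],
  "twist": [
    [0.054, 0, 0],
    [0, 0, 0],
    [0, 0, 0],
    [0, 0, 0],
    [0, 0, 0],
    [0, 0, 0],
    [0, 0, 0]
  ]
}}

```text
clock: 5.62
tool_pos: [0.582, -0.0501, 0.0896]
tool_rot: [-2.386, 1.57, -2.645]
wrist_force: [0.1, -0.7, 0.4]
grip_width: -0.0001
```

```bash
python3 - <<'E'
from h import *
s=state();print(s['tool_pos'],Rt(s['tool_rot']).round(3),s['wrist_force'])
d=optics.grab_frame('wrist');save(d,'w3')
d=optics.grab_frame('side');save(d,'s3')
E
```

```text
[ 0.58197837 -0.0501112   0.08955412] [[-0.     0.256  0.967]
 [-0.     0.967 -0.256]
 [-1.    -0.    -0.   ]] [ 0.13723859 -0.69770611  0.41285861]
```

View pics/w3.png

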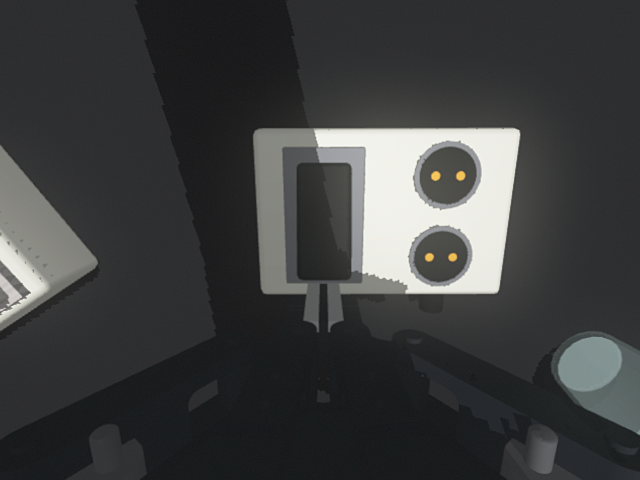

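```bash
python3 - <<'E'
from m import *
s=state();d=optics.grab_frame('wrist')
R=Rt(s['tool_rot']);p=np.array(s['tool_pos'])
for px,z in (((324,279),.075),((324,163),.062),((297,220),.068),((352,220),.068)):
    w=onz(d,px,z,s)[0]; print(px,w,(R.T@(w-p))*1000, bydepth(d,[px],s)[0])
T=np.linalg.inv(np.array(d['tool_from_camera']))
for q in ([0,0,-.011],[0,0,0],[0,.0145,-.011]):
    c=T[:3,:3]@q+T[:3,3]; print(q,c,cv2.projectPoints(c.reshape(1,3),np.zeros(3),np.zeros(3),K(d),np.array(d['D'],float))[0].ravel())
for y in range(270,330,6): print(y,d['range_z'][y,315],d['range_z'][y,333])
E
```

```text
(324, 279) [ 0.5866 -0.0503  0.075 ] [15.8069  0.7833  3.5853] [ 0.5941 -0.0523  0.0548]
(324, 163) [ 0.5274 -0.0347  0.062 ] [ 28.6964   0.7061 -57.6079] [ 0.5274 -0.0347  0.0619]
(297, 220) [ 0.5525 -0.0565  0.068 ] [ 22.7426 -13.865  -27.7423] [ 0.5527 -0.0566  0.0669]
(352, 220) [ 0.5601 -0.0277  0.068 ] [ 22.7583  15.8938 -27.7715] [ 0.5632 -0.0273  0.0538]
[0, 0, -0.011] [-0.0002  0.0096  0.1734] [322.5105 262.6321]
[0, 0, 0] [-0.0003  0.0202  0.1763] [322.4987 283.5922]
[0, 0.0145, -0.011] [0.0143 0.0096 0.1734] [352.0329 262.6672]
270 0.19288063 0.19204912
276 0.19396192 0.19224475
282 0.21884185 0.2187621
288 0.14375082 0.14377412
294 0.13776562 0.13695066
300 0.13204062 0.13168809
306 0.12708548 0.12617788
312 0.12246602 0.12122715
318 0.11825552 0.117457025
324 0.11581556 0.11529171
```

```bash
python3 - <<'E'
from m import *
s=state();d=optics.grab_frame('wrist')
R=Rt(s['tool_rot']);p=np.array(s['tool_pos'])
for y in (284,285,286,288,294,300,306,312,324,330):
    for x in (304,315,331,340):
        print(y,x,(R.T@(bydepth(d,[[x,y]],s)[0]-p)*1000).round(1),end=' ')
    print()
T=np.array(d['tool_from_camera']);print(T)
E
```

```text
284 304 [ 41.4 -11.6  16.7] 284 315 [-26.2  -3.1 -10.2] 284 331 [-26.6   3.6 -10.4] 284 340 [40.  10.8 16.1] 
285 304 [ 40.4 -11.6  17. ] 285 315 [-28.1  -3.  -10.5] 285 331 [-28.6   3.6 -10.7] 285 340 [39.3 10.7 16.5] 
286 304 [ 40.9 -11.6  17.8] 286 315 [-28.7  -3.  -10.3] 286 331 [-28.8   3.6 -10.4] 286 340 [40.2 10.8 17.5] 
288 304 [ 39.9 -11.6  18.7] 288 315 [-31.3  -3.  -10.5] 288 331 [-31.3   3.5 -10.5] 288 340 [40.3 10.8 18.9] 
294 304 [ 91.4 -14.7  44.9] 294 315 [-37.7  -2.8 -10.6] 294 331 [-38.3   3.4 -10.9] 294 340 [-36.8   6.9 -10.2] 
300 304 [-35.3  -7.3  -7. ] 300 315 [-43.   -2.7 -10.5] 300 331 [-42.7   3.3 -10.3] 300 340 [-42.6   6.7 -10.3] 
306 304 [-39.   -7.1  -6.1] 306 315 [-48.5  -2.6 -10.6] 306 331 [-48.3   3.2 -10.5] 306 340 [-48.5   6.4 -10.6] 
312 304 [-44.9  -6.8  -6.5] 312 315 [-52.7  -2.5 -10.3] 312 331 [-53.3   3.1 -10.7] 312 340 [-51.9   6.2 -10. ] 
324 304 [-67.   -5.5 -13.3] 324 315 [-60.3  -2.3  -9.7] 324 331 [-59.9   2.9  -9.5] 324 340 [-63.3   5.7 -11.4] 
330 304 [-67.4  -5.5 -11.5] 330 315 [-66.4  -2.2 -11. ] 330 331 [-67.5   2.8 -11.6] 330 340 [-67.    5.5 -11.3] 
[[ 0.001  -0.2598  0.9657 -0.165 ]
 [ 1.      0.0011 -0.0007  0.0004]
 [-0.0009  0.9657  0.2598 -0.0653]
 [ 0.      0.      0.      1.    ]]
```

```bash
python3 - <<'E'
from h import *
im=cv2.imread('pics/s3.png')[200:350,240:440]; cv2.imwrite('pics/s3c.png',cv2.resize(im,(800,600),interpolation=cv2.INTER_CUBIC))
d=optics.grab_frame('side');s=state();p=np.array(s['tool_pos'])
for dz in(0,.026): 
  c=np.array(d['R'])@(p+[0,0,dz])+np.array(d['t']);print(cv2.projectPoints(c.reshape(1,3),np.zeros(3),np.zeros(3),K(d),np.array(d['D'],float))[0].ravel(), (cv2.projectPoints(c.reshape(1,3),np.zeros(3),np.zeros(3),K(d),np.array(d['D'],float))[0].ravel()-[240,200])*4)
E
```

```text
[337.03545334 291.64723827] [388.14181336 366.58895307]
[337.40381671 283.98465456] [389.61526683 335.93861823]
```

View pics/s3c.png

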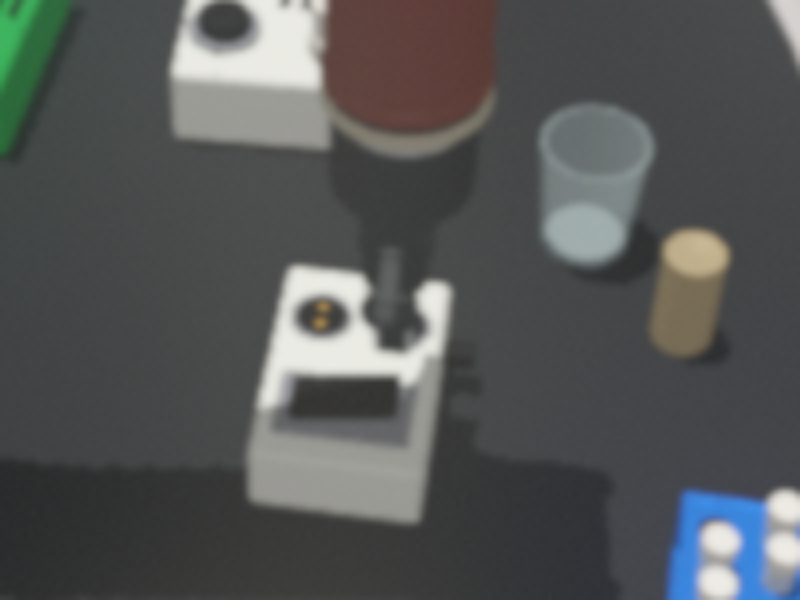

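>>> {"op": "send_rows", "data": {
  "hand": [-1, -1, -1, -1, -1],
  "offset": [
    [1, 0, 0],
    [0.3, 0, 0],
    [0.3, 0, 0],
    [0.2, 0, 0],
    [0, 0, 0]
  ],
  "twist": [
    [0, 0, 0],
    [0, 0, 0],
    [0, 0, 0],
    [0, 0, 0],
    [0, 0, 0]
  ]
}}

```text
clock: 6.5
tool_pos: [0.5819, -0.0501, 0.0713]
tool_rot: [-2.546, 1.571, -2.804]
wrist_force: [0.3, -0.2, 0.8]
grip_width: -0.0
```

```bash
python3 - <<'E'
from m import *
s=state();d=optics.grab_frame('wrist');save(d,'w4')
for y in (150,170,190,210,230,250,260): print(y,bydepth(d,[[324,y]],s)[0])
E
```

```text
150 [ 0.5198 -0.033   0.0546]
170 [ 0.5288 -0.0354  0.0623]
190 [ 0.5379 -0.0378  0.064 ]
210 [ 0.5469 -0.0401  0.0667]
230 [ 0.5562 -0.0426  0.0684]
250 [ 0.5655 -0.045   0.0704]
260 [ 0.5699 -0.0462  0.0721]
```

View pics/w4.png

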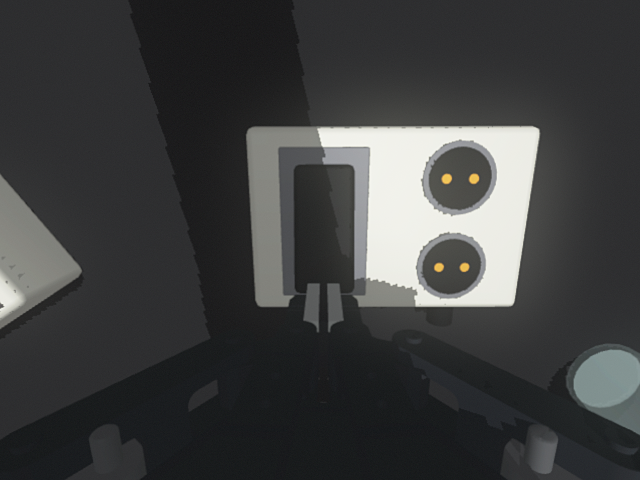

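>>> {"op": "send_rows", "data": {
  "hand": [-1, -1, -1, -1],
  "offset": [
    [0.2, 0, 0],
    [0.2, 0, 0],
    [0.2, 0, 0],
    [0, 0, 0]
  ],
  "twist": [
    [0, 0, 0],
    [0, 0, 0],
    [0, 0, 0],
    [0, 0, 0]
  ]
}}

```text
clock: 7.05
tool_pos: [0.5818, -0.0501, 0.0652]
tool_rot: [-2.65, 1.57, -2.909]
wrist_force: [-0.2, 0.4, 0.1]
grip_width: -0.0002
```

>>> {"op": "send_rows", "data": {
  "hand": [-1, -1, -1, -1],
  "offset": [
    [0.3, 0, 0],
    [0.3, 0, 0],
    [0.3, 0, 0],
    [0, 0, 0]
  ],
  "twist": [
    [0, 0, 0],
    [0, 0, 0],
    [0, 0, 0],
    [0, 0, 0]
  ]
}}

```text
clock: 7.55
tool_pos: [0.5817, -0.0501, 0.0561]
tool_rot: [-2.69, 1.57, -2.948]
wrist_force: [0.5, 0.4, -0.2]
grip_width: -0.0001
```

```bash
python3 - <<'E'
from m import *
s=state();d=optics.grab_frame('wrist');save(d,'w5')
for y in (150,170,190,210,230,250,260,270,280): print(y,bydepth(d,[[324,y]],s)[0])
E
```

```text
150 [ 0.5195 -0.033   0.0548]
170 [ 0.5277 -0.0351  0.063 ]
190 [ 0.5361 -0.0374  0.0635]
210 [ 0.5444 -0.0395  0.0657]
230 [ 0.5529 -0.0418  0.0674]
250 [ 0.5614 -0.044   0.0688]
260 [ 0.5655 -0.0451  0.0703]
270 [ 0.5696 -0.0462  0.0718]
280 [ 0.5739 -0.0473  0.0726]
```

View pics/w5.png

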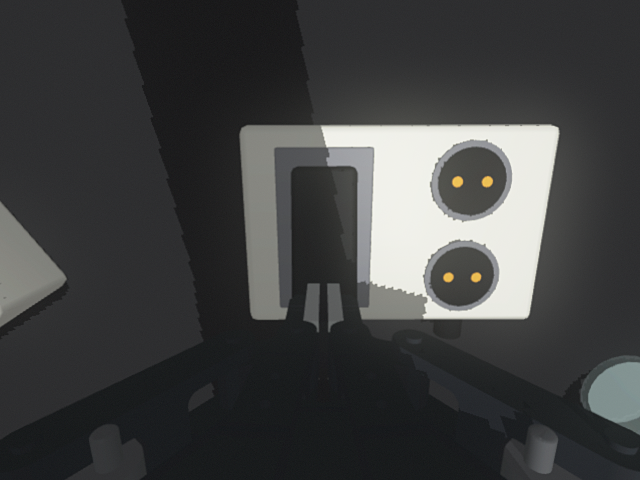

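>>> {"op": "send_rows", "data": {
  "hand": [-1, -1, -1, -1, -1],
  "offset": [
    [0.2, 0, 0],
    [0.2, 0, 0],
    [0.2, 0, 0],
    [0.2, 0, 0],
    [0, 0, 0]
  ],
  "twist": [
    [0, 0, 0],
    [0, 0, 0],
    [0, 0, 0],
    [0, 0, 0],
    [0, 0, 0]
  ]
}}

```text
clock: 8.22
tool_pos: [0.5826, -0.0502, 0.0487]
tool_rot: [0.102, 1.57, -0.157]
wrist_force: [2.4, -1.0, 2.7]
grip_width: -0.0001
```

>>> {"op": "send_rows", "data": {
  "hand": [-1, -1, -1, -1],
  "offset": [
    [0.2, 0, 0],
    [0.2, 0, 0],
    [0.2, 0, 0],
    [0, 0, 0]
  ],
  "twist": [
    [0, 0, 0],
    [0, 0, 0],
    [0, 0, 0],
    [0, 0, 0]
  ]
}}

```text
clock: 8.72
tool_pos: [0.5828, -0.0503, 0.0427]
tool_rot: [0.098, 1.569, -0.161]
wrist_force: [4.6, -1.7, 4.8]
grip_width: -0.0002
```

```bash
python3 - <<'E'
from m import *
s=state();d=optics.grab_frame('wrist');save(d,'w6')
for y in (150,170,190,210,230,250,260,270,280): print(y,bydepth(d,[[324,y]],s)[0])
E
```

```text
150 [ 0.5206 -0.0332  0.0539]
170 [ 0.5275 -0.035   0.0721]
190 [ 0.5347 -0.0369  0.0724]
210 [ 0.5423 -0.0389  0.0712]
230 [ 0.5505 -0.0411  0.0695]
250 [ 0.5589 -0.0433  0.0681]
260 [ 0.5633 -0.0445  0.0674]
270 [ 0.5679 -0.0457  0.0665]
280 [ 0.5725 -0.0469  0.0659]
```

View pics/w6.png

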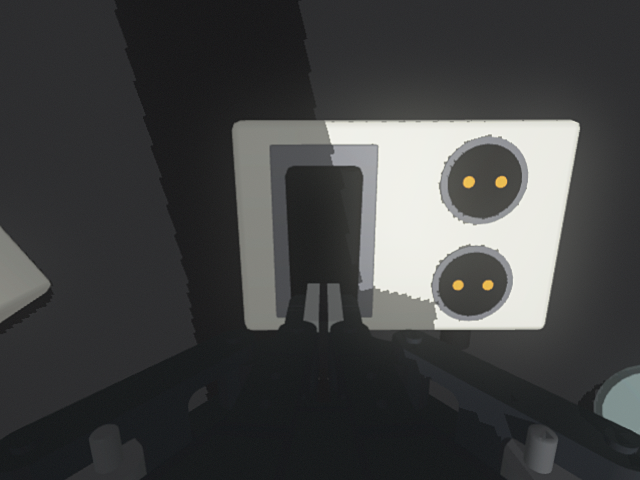

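>>> {"op": "send_rows", "data": {
  "hand": [-1, -1, -1],
  "offset": [
    [0.2, 0, 0],
    [0.2, 0, 0],
    [0, 0, 0]
  ],
  "twist": [
    [0, 0, 0],
    [0, 0, 0],
    [0, 0, 0]
  ]
}}

```text
clock: 9.15
tool_pos: [0.5831, -0.0503, 0.0409]
tool_rot: [0.619, 1.568, 0.359]
wrist_force: [-4.1, -0.7, 27.4]
grip_width: -0.0005
```

```bash
python3 - <<'E'
from m import *
s=state();d=optics.grab_frame('wrist');save(d,'w7')
print(s['wrist_force'])
P=bydepth(d,[[324,y] for y in range(175,280,3)],s); x=P[:,:2]@np.array([.967,-.256])
print(np.polyfit(x,P[:,2],1), np.arctan(np.polyfit(x,P[:,2],1)[0]))
E
```

```text
[-4.1253 -0.6873 27.4093]
[-0.2384  0.1994] -0.23405332175559668
```

The paddle has reached its stop: 27 N, and its slope is now -0.23. I'll retract and check the box.

>>> {"op": "send_rows", "data": {
  "hand": [-1, -1, -1, -1, -1, -1, -1],
  "offset": [
    [-0.5, 0, 0],
    [-3, 0, 0],
    [-4, 0, 0],
    [-4, 0, 0],
    [-4, 0, 0],
    [-1.5, 0, 0],
    [0, 0, 0]
  ],
  "twist": [
    [0, 0, 0],
    [0, 0, 0],
    [0, 0, 0],
    [0, 0, 0],
    [0, 0, 0],
    [0, 0, 0],
    [0, 0, 0]
  ]
}}

```text
clock: 10.07
tool_pos: [0.5816, -0.0498, 0.2081]
tool_rot: [3.007, 1.57, 2.748]
wrist_force: [-0.5, -0.0, -0.9]
grip_width: -0.0001
```

```bash
python3 w.py w8; python3 - <<'E'
from m import *
s=state();d=optics.grab_frame('wrist')
r=[x for x in pinpoint(d,'rocker_high')][:1]
if r:
    u,v=r[0]['location']; print(u,v)
    P=bydepth(d,[[u,v]],s); print(P)
m=silhouettes(d,'power_box')[0]['region'];ys,xs=np.where(m);P=bydepth(d,np.c_[xs,ys],s);P=P[abs(P[:,2]-.05)<.003]
print(cv2.minAreaRect((P[:,:2]*1000).astype(np.float32)))
E
```

```text
10.075 [ 0.5816 -0.0498  0.2081] [-0.4772 -0.0178 -0.8877] -8.761544446186811e-05
[[-0.0007  0.2557  0.9668]
 [ 0.0003  0.9668 -0.2557]
 [-1.      0.0001 -0.0008]]
power_box 0.78 [359. 184.] [ 0.5627 -0.0057  0.    ]
rocker_high 0.85 [325. 222.] [ 0.5786 -0.0474  0.073 ]
rocker_high 0.61 [356. 186.] [ 0.5557 -0.0142  0.073 ]
326.5 224.4
[[ 0.5826 -0.0471  0.0632]]
((565.3103637695312, -9.101142883300781), (150.30917358398438, 99.52032470703125), 75.2344741821289)
```

View pics/w8.png

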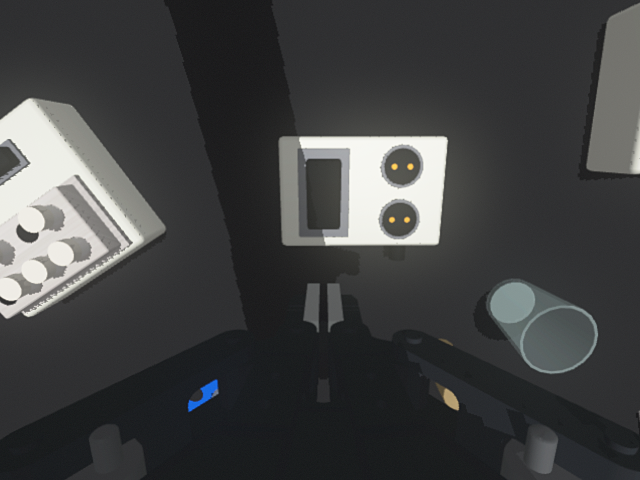

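>>> {"op": "send_rows", "data": {
  "hand": [-1, -1, -1, -1, -1, -1, -1, -1, -1],
  "offset": [
    [0, 3.9, -2],
    [0, 3.9, -2],
    [0, 3.9, -2],
    [0, 3.9, -2],
    [0, 3.9, -2],
    [0, 3.9, -2],
    [0, 3.9, -2],
    [0, 3.9, -2],
    [0, 0, 0]
  ],
  "twist": [
    [0, 0, 0],
    [0, 0, 0],
    [0, 0, 0],
    [0, 0, 0],
    [0, 0, 0],
    [0, 0, 0],
    [0, 0, 0],
    [0, 0, 0],
    [0, 0, 0]
  ]
}}

```text
clock: 11.7
tool_pos: [0.5052, 0.2967, 0.2079]
tool_rot: [2.81, 1.569, 2.558]
wrist_force: [-0.0, -1.1, -0.2]
grip_width: 0.0002
```

```bash
python3 w.py w9
```

```text
11.7 [0.5052 0.2967 0.2079] [-0.033  -1.1175 -0.1712] 0.00019965914753548435
[[-0.0012  0.2499  0.9683]
 [ 0.0008  0.9683 -0.2499]
 [-1.      0.0005 -0.0013]]
power_box 0.63 [ 82. 327.] [ 0.5669 -0.0079  0.    ]
power_box 0.58 [ 11. 379.] [ 0.6098 -0.1195  0.    ]
rocker_high 0.89 [ 12. 380.] [ 0.5778 -0.035   0.073 ]
big_button_top 0.83 [620.  34.] [0.4178 0.5484 0.076 ]
big_button_top 0.56 [322. 236.] [0.5123 0.2938 0.076 ]
small_button_top 0.57 [404. 227.] [0.5237 0.3653 0.072 ]
jar 0.28 [406. 230.] [0.5307 0.3683 0.06  ]
```

View pics/w9.png

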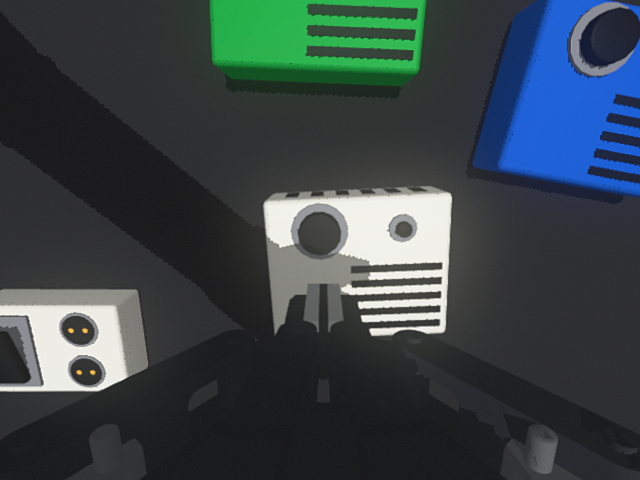

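```bash
python3 - <<'E'
from m import *
s=state();d=optics.grab_frame('wrist');g=d['image'].max(2)
print(s['tool_pos'])
P=bydepth(d,[[u,v] for v in range(208,258) for u in range(294,348)],s)
gg=g[208:258,294:348].ravel(); m=(gg<100)&(P[:,2]>.072); print(m.sum(),P[m].mean(0),cv2.minEnclosingCircle((P[m][:,:2]*1000).astype(np.float32)))
R=Rt(s['tool_rot'])
print(R.T@(P[m].mean(0)-s['tool_pos'])*100)
E
```

```text
[0.5076 0.2913 0.2086]
1395 [0.5103 0.2921 0.0768] ((486.2626037597656, 295.41534423828125), 43.70033645629883)
[13.1786  0.1507  0.2358]
```

>>> {"op": "send_rows", "data": {
  "hand": [-1, -1, -1, -1, -1, -1, -1],
  "offset": [
    [3, 0.15, 0],
    [4, 0, 0],
    [4, 0, 0],
    [3, 0, 0],
    [1.2, 0, 0],
    [0, 0, 0],
    [0, 0, 0]
  ],
  "twist": [
    [0, 0, 0],
    [0, 0, 0],
    [0, 0, 0],
    [0, 0, 0],
    [0, 0, 0],
    [0, 0, 0],
    [0, 0, 0]
  ]
}}

```text
clock: 12.98
tool_pos: [0.5084, 0.2943, 0.0578]
tool_rot: [0.916, 1.569, 0.657]
wrist_force: [0.7, -0.1, -0.5]
grip_width: -0.0003
```

```bash
python3 w.py w10
```

```text
12.975 [0.5084 0.2943 0.0578] [ 0.6597 -0.1498 -0.4795] -0.00030149173836328374
[[ 0.0016  0.2562  0.9666]
 [ 0.0012  0.9666 -0.2562]
 [-1.      0.0016  0.0012]]
small_button_top 0.95 [481. 295.] [0.527  0.3649 0.072 ]
```

View pics/w10.png

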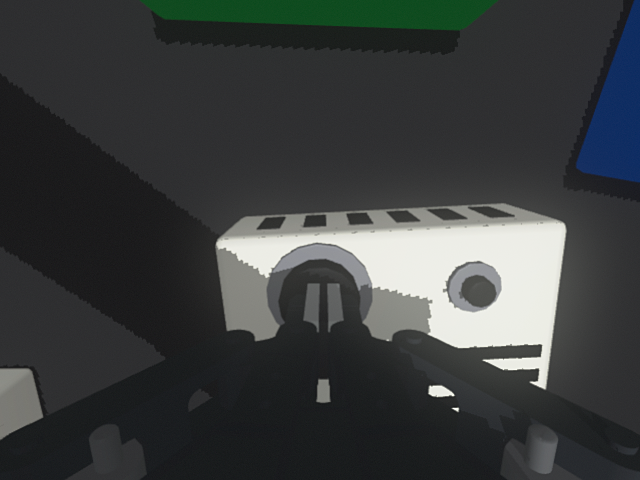

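>>> {"op": "send_rows", "data": {
  "hand": [-1, -1, -1, -1, -1, -1, -1],
  "offset": [
    [0.3, 0, 0],
    [0.3, 0, 0],
    [0.3, 0, 0],
    [0.2, 0, 0],
    [0.2, 0, 0],
    [0.1, 0, 0],
    [0, 0, 0]
  ],
  "twist": [
    [0, 0, 0],
    [0, 0, 0],
    [0, 0, 0],
    [0, 0, 0],
    [0, 0, 0],
    [0, 0, 0],
    [0, 0, 0]
  ]
}}

```text
clock: 14.2
tool_pos: [0.5079, 0.2942, 0.0455]
tool_rot: [1.577, 1.569, 1.318]
wrist_force: [-11.4, -7.0, 34.0]
grip_width: -0.0003
```

```bash
python3 w.py w11; python3 - <<'E'
from m import *
s=state();d=optics.grab_frame('wrist');g=d['image'].max(2)
P=bydepth(d,[[u,v] for v in range(262,284) for u in range(310,330)],s)
print(np.percentile(P[:,2],[5,25,50,75,95]))
for v in range(240,284,3): print(v,g[v,322],bydepth(d,[[322,v]],s)[0])
E
```

```text
14.2 [0.5079 0.2942 0.0455] [-11.4316  -7.0452  34.0035] -0.00034696018354081834
[[ 0.0004  0.2562  0.9666]
 [ 0.0015  0.9666 -0.2562]
 [-1.      0.0016 -0.    ]]
small_button_top 0.77 [494. 307.] [0.5266 0.3648 0.072 ]
[0.064  0.065  0.0668 0.0677 0.0687]
240 185 [0.4836 0.3005 0.0557]
243 223 [0.4843 0.3003 0.0582]
246 228 [0.4855 0.3    0.0587]
249 236 [0.4866 0.2997 0.0594]
252 96 [0.4869 0.2996 0.063 ]
255 157 [0.4878 0.2994 0.0646]
258 153 [0.4894 0.299  0.0638]
261 153 [0.4904 0.2987 0.0646]
264 152 [0.4918 0.2983 0.0644]
267 157 [0.4932 0.2979 0.0643]
270 48 [0.494  0.2977 0.0659]
273 68 [0.4948 0.2975 0.0673]
276 63 [0.4961 0.2972 0.0675]
279 57 [0.4975 0.2968 0.0674]
282 51 [0.4985 0.2965 0.068 ]
```

View pics/w11.png

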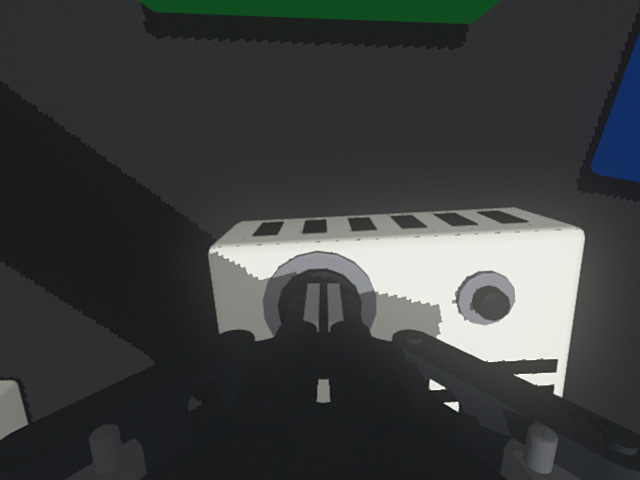

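>>> {"op": "send_rows", "data": {
  "hand": [-1, -1, -1, -1, -1, -1, -1, -1, -1, -1, -1, -1, -1, -1, -1, -1, -1, -1],
  "offset": [
    [-0.5, 0, 0],
    [-3, 0, 0],
    [-4, 0, 0],
    [-4, 0, 0],
    [-4, 0, 0],
    [-1.5, 0, 0],
    [0, -4, 0],
    [0, -5, 1.5],
    [0, -5, 1.5],
    [0, -5, 1.5],
    [0, -5, 1.5],
    [0, -5, 1.5],
    [0, -5, 1.5],
    [0, -5, 1.5],
    [0, -5, 1.5],
    [0, -5, 1.5],
    [0, -5, 1.5],
    [0, -4, 1]
  ],
  "twist": [
    [0, 0, 0],
    [0, 0, 0],
    [0, 0, 0],
    [0, 0, 0],
    [0, 0, 0],
    [0, 0, 0],
    [0, 0, 0],
    [0, 0, 0],
    [0, 0, 0],
    [0, 0, 0],
    [0, 0, 0],
    [0, 0, 0],
    [0, 0, 0],
    [0, 0, 0],
    [0, 0, 0],
    [0, 0, 0],
    [0, 0, 0],
    [0, 0, 0]
  ]
}}

```text
clock: 16.85
tool_pos: [0.5129, -0.3097, 0.2112]
tool_rot: [-2.73, 1.569, -2.99]
wrist_force: [0.4, 0.5, 0.1]
grip_width: 0.0002
```

>>> {"op": "send_rows", "data": {
  "hand": [-1, -1, -1, -1, -1],
  "offset": [
    [0, 0, 0],
    [0, 0, 0],
    [0, 0, 0],
    [0, 0, 0],
    [0, 0, 0]
  ],
  "twist": [
    [-0.14, 0, 0],
    [-0.14, 0, 0],
    [-0.14, 0, 0],
    [-0.15, 0, 0],
    [0, 0, 0]
  ]
}}

```text
clock: 17.48
tool_pos: [0.5133, -0.3075, 0.2113]
tool_rot: [2.553, 1.569, 2.863]
wrist_force: [-0.2, -0.4, -0.7]
grip_width: -0.0
```

```bash
python3 w.py w12; python3 - <<'E'
from m import *
d=optics.grab_frame('top');save(d,'t12')
E
```

```text
17.475 [ 0.5133 -0.3075  0.2113] [-0.1884 -0.4386 -0.6941] -3.5470057707201875e-05
[[-0.0016 -0.3052  0.9523]
 [ 0.0005  0.9523  0.3052]
 [-1.      0.0009 -0.0014]]
power_box 0.87 [550. 330.] [ 0.5663 -0.0101  0.    ]
rocker_high 0.94 [548. 362.] [ 0.5759 -0.0571  0.073 ]
bar_key_top 0.58 [325. 167.] [ 0.4655 -0.321   0.069 ]
```

View pics/w12.png

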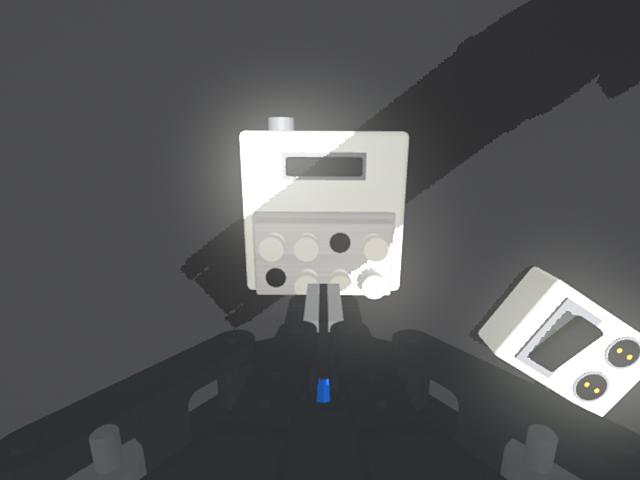

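View pics/t12.png

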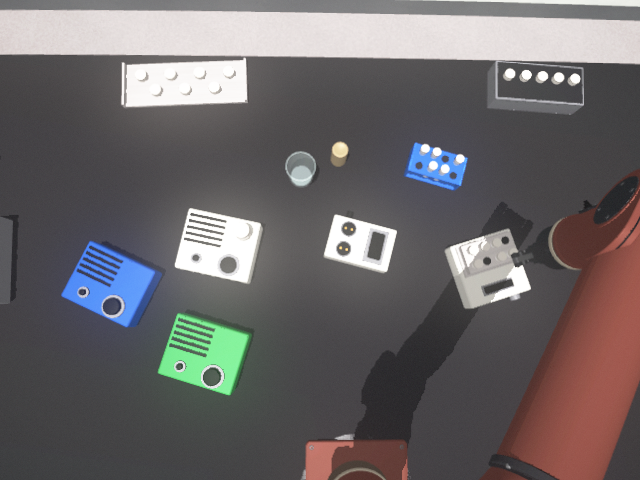

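```bash
python3 - <<'E'
from m import *
s=state();d=optics.grab_frame('wrist');g=d['image'].max(2)
P=bydepth(d,[[u,v] for v in range(152,182) for u in range(282,370)],s)
gg=g[152:182,282:370].ravel(); print(np.percentile(gg,[2,20,40,60,80,98]));m=(gg<110)&(P[:,2]>.064); Q=P[m];print(m.sum(),Q.mean(0),cv2.minAreaRect((Q[:,:2]*1000).astype(np.float32)))
R=Rt(s['tool_rot']); print(s['tool_pos'],R.T@(Q.mean(0)-s['tool_pos'])*100)
B=bydepth(d,[[u,v] for v in range(200,290) for u in range(250,400)],s);print('block top',np.percentile(B[:,2],[50,95,99]))
d=optics.grab_frame('top')
P=bydepth(d,[[u,v] for v in range(255,274) for u in range(219,238)]);print('button',P[np.hypot(P[:,0]-.511,P[:,1]-.29)<.012].mean(0))
E
```

```text
[ 94.  111.  138.  152.  223.2 255. ]
475 [ 0.4586 -0.3023  0.0714] ((459.6388244628906, -308.3726501464844), (19.362468719482422, 36.50709533691406), 5.2334136962890625)
[ 0.5138 -0.3077  0.2124] [14.098   2.1954 -5.084 ]
block top [0.0834 0.1061 0.243 ]
button [0.5111 0.29   0.0695]
```

>>> {"op": "send_rows", "data": {
  "hand": [-1, -1, -1, -1, -1, -1, -1, -1],
  "offset": [
    [0, 0.2, -3],
    [0, 0, -2.4],
    [4, 0, 0],
    [4, 0, 0],
    [4, 0, 0],
    [3, 0, 0],
    [0.7, 0, 0],
    [0, 0, 0]
  ],
  "twist": [
    [0, 0, 0],
    [0, 0, 0],
    [0, 0, 0],
    [0, 0, 0],
    [0, 0, 0],
    [0, 0, 0],
    [0, 0, 0],
    [0, 0, 0]
  ]
}}

```text
clock: 18.98
tool_pos: [0.4617, -0.3228, 0.0561]
tool_rot: [-1.126, 1.57, -0.815]
wrist_force: [0.2, -1.0, 0.2]
grip_width: -0.0003
```

```bash
python3 w.py w13; python3 - <<'E'
from m import *
d=optics.grab_frame('side');im=d['image'][340:475,220:400,::-1]; cv2.imwrite('pics/s13.png',cv2.resize(im,(720,540),interpolation=cv2.INTER_CUBIC))
E
```

```text
18.975 [ 0.4617 -0.3228  0.0561] [ 0.2256 -1.0174  0.177 ] -0.00026717351218118386
[[ 0.0003 -0.3057  0.9521]
 [-0.0003  0.9521  0.3057]
 [-1.     -0.0004  0.0002]]
```

View pics/w13.png

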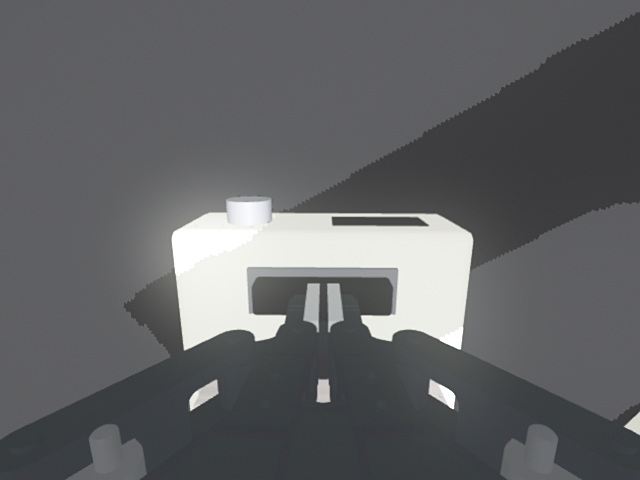

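View pics/s13.png

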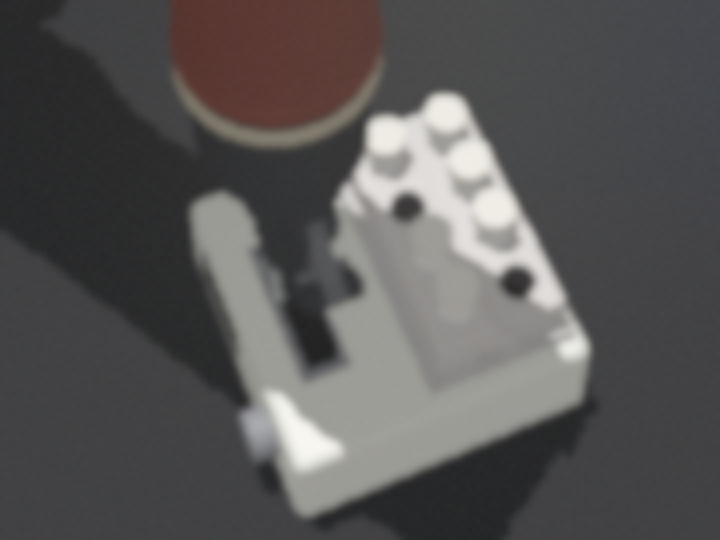

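>>> {"op": "send_rows", "data": {
  "hand": [-1, -1, -1, -1, -1, -1, -1, -1],
  "offset": [
    [0.3, 0, 0],
    [0.3, 0, 0],
    [0.3, 0, 0],
    [0.2, 0, 0],
    [0.2, 0, 0],
    [0.2, 0, 0],
    [0.1, 0, 0],
    [0, 0, 0]
  ],
  "twist": [
    [0, 0, 0],
    [0, 0, 0],
    [0, 0, 0],
    [0, 0, 0],
    [0, 0, 0],
    [0, 0, 0],
    [0, 0, 0],
    [0, 0, 0]
  ]
}}

```text
clock: 20.38
tool_pos: [0.4617, -0.3224, 0.0401]
tool_rot: [0.831, 1.57, 1.142]
wrist_force: [-4.3, 3.9, 12.1]
grip_width: 0.0
```

>>> {"op": "send_rows", "data": {
  "hand": [-1, -1, -1, -1, -1, -1, -1, -1, -1, -1, -1],
  "offset": [
    [0.05, 0, 0],
    [0, 0, 0],
    [0, 0, 0],
    [0, 0, 0],
    [0, 0, 0],
    [0, 0, 0],
    [0, 0, 0],
    [0, 0, 0],
    [0, 0, 0],
    [0, 0, 0],
    [0, 0, 0]
  ],
  "twist": [
    [0, 0, 0],
    [0, 0, 0],
    [0, 0, 0],
    [0, 0, 0],
    [0, 0, 0],
    [0, 0, 0],
    [0, 0, 0],
    [0, 0, 0],
    [0, 0, 0],
    [0, 0, 0],
    [0, 0, 0]
  ]
}}

```text
clock: 21.75
tool_pos: [0.4618, -0.3224, 0.04]
tool_rot: [0.677, 1.57, 0.988]
wrist_force: [-6.3, 4.6, 16.6]
grip_width: 0.0003
```

```bash
python3 - <<'E'
from m import *
s=state();d=optics.grab_frame('wrist');save(d,'w14')
print(s['wrist_force'],s['tool_pos'])
for u in (262,275,290,360,375,388): print(u,[bydepth(d,[[u,v]],s)[0,2].round(4) for v in range(275,320,6)])
E
```

```text
[-6.2763  4.5781 16.5688] [ 0.4618 -0.3224  0.04  ]
262 [np.float64(0.0553), np.float64(0.0591), np.float64(0.0593), np.float64(0.0612), np.float64(0.061), np.float64(0.0622), np.float64(0.0623), np.float64(0.063)]
275 [np.float64(0.0557), np.float64(0.0575), np.float64(0.0576), np.float64(0.0618), np.float64(0.0627), np.float64(0.0617), np.float64(0.0624), np.float64(0.0622)]
290 [np.float64(0.0551), np.float64(0.058), np.float64(0.0586), np.float64(0.0605), np.float64(0.074), np.float64(0.0792), np.float64(0.0828), np.float64(0.089)]
360 [np.float64(0.0555), np.float64(0.0588), np.float64(0.0588), np.float64(0.0621), np.float64(0.0627), np.float64(0.062), np.float64(0.0626), np.float64(0.0886)]
375 [np.float64(0.0553), np.float64(0.0578), np.float64(0.0587), np.float64(0.0608), np.float64(0.0627), np.float64(0.0624), np.float64(0.0626), np.float64(0.061)]
388 [np.float64(0.0562), np.float64(0.0587), np.float64(0.0592), np.float64(0.0616), np.float64(0.0636), np.float64(0.0623), np.float64(0.0624), np.float64(0.0621)]
```

View pics/w14.png

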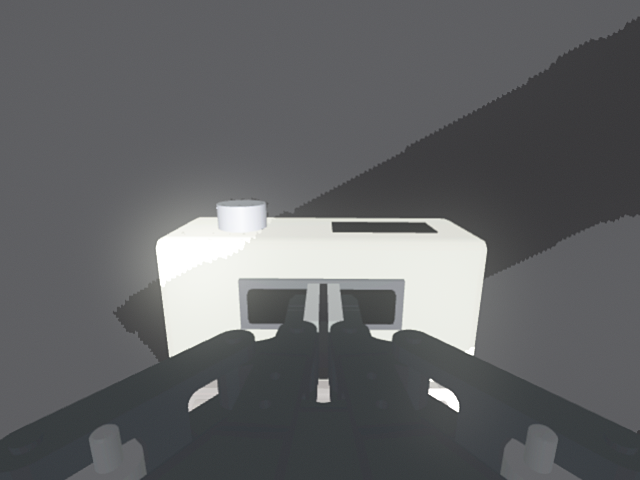

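The key top measures 62 mm, so it is fully down, and it has been held for more than 1.3 s. Now I'll let it come up.

>>> {"op": "send_rows", "data": {
  "hand": [-1, -1, -1, -1, -1, -1, -1, -1, -1, -1],
  "offset": [
    [-0.5, 0, 0],
    [-2, 0, 0],
    [-4, 0, 0],
    [-4, 0, 0],
    [-4, 0, 0],
    [-2, 0, 0],
    [0, 0, 2.5],
    [0, 0, 2.5],
    [0, 0, 0],
    [0, 0, 0]
  ],
  "twist": [
    [0, 0, 0],
    [0, 0, 0],
    [0, 0, 0],
    [0, 0, 0],
    [0, 0, 0],
    [0, 0, 0],
    [0, 0, 0],
    [0, 0, 0],
    [0, 0, 0],
    [0, 0, 0]
  ]
}}

```text
clock: 23.05
tool_pos: [0.5091, -0.3069, 0.2028]
tool_rot: [2.849, 1.569, -3.123]
wrist_force: [-0.4, -0.2, -0.5]
grip_width: 0.0001
```

```bash
python3 w.py w15; python3 - <<'E'
from m import *
s=state();d=optics.grab_frame('wrist')
P=bydepth(d,[[u,v] for v in range(162,172) for u in range(292,358)],s);print('key z',np.median(P[:,2]),s['tool_pos'])
d=optics.grab_frame('top');save(d,'t15')
for q,z in [('power_box',0),('jar',.06),('beaker',0),('tube_rack',0),('sleeve',0)]:
    for r in pinpoint(d,q)[:1]: print(q,round(r['p'],2),np.round(r['location']),onz(d,r['location'],z)[0])
for n,c,rr in (('big',(.511,.29),.012),('small',(.5275,.364),.005),('rock+x',(.580,-.049),.005),('rock-x',(.534,-.038),.005)):
    yy,xx=np.mgrid[200:300,150:420]; P=bydepth(d,np.c_[xx.ravel(),yy.ravel()]); k=(np.hypot(P[:,0]-c[0],P[:,1]-c[1])<rr); print(n,k.sum(),np.median(P[k,2]))
E
```

```text
23.05 [ 0.5091 -0.3069  0.2028] [-0.4487 -0.1541 -0.5196] 0.00012644536235510552
[[-0.0018 -0.3064  0.9519]
 [-0.      0.9519  0.3064]
 [-1.      0.0005 -0.0017]]
power_box 0.62 [552. 336.] [ 0.5651 -0.0106  0.    ]
rocker_high 0.66 [553. 372.] [ 0.5761 -0.0551  0.073 ]
bar_key_top 0.83 [324. 173.] [ 0.4657 -0.32    0.069 ]
key z 0.06938285343308609 [ 0.5091 -0.3073  0.204 ]
power_box 0.62 [302. 175.] [0.7377 0.1251 0.    ]
jar 0.56 [240. 232.] [0.5866 0.2666 0.06  ]
beaker 0.94 [305. 177.] [0.7344 0.1197 0.    ]
tube_rack 0.64 [434. 169.] [ 0.7581 -0.1997  0.    ]
sleeve 0.71 [339. 156.] [0.7866 0.0345 0.    ]
big 88 0.06923853065270169
small 15 0.07272682724501078
rock+x 14 0.06505090382549561
rock-x 16 0.07452425931920192
```

View pics/t15.png

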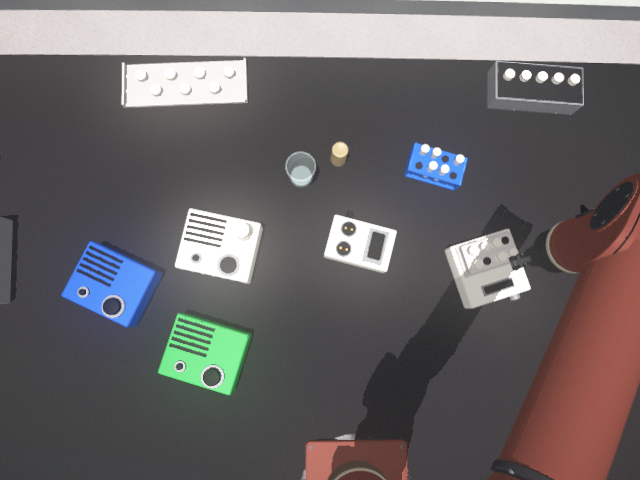

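The depth readings agree with what's needed: key up, button in, rocker over, and nothing displaced in the top view. Handing in.

```bash
python3 -c "
from station import workorder
print(workorder.job_done())"
```

```text
the job is handed in; nothing more can be done
None
```

I did the three steps in order with shut fingertips: tipped the rocker over, pushed the white extractor's large button in, then held the bar key down for more than 1.3 s and released it. I handed the job in at about 23 s of the 58 s allowed; no verdict is reported.

**Last checks (camera depth):**
- **Rocker:** its +x end measured 63–65 mm above the bench and its other end about 74.5 mm, so it is fully over. It met its stop at 27 N.
- **Large button:** its top measured about 67.5 mm under the finger and 69 mm from the top camera, down from 76–78 mm at the start.
- **Bar key:** 62 mm while held, and back at 69 mm after release.
- **Small button:** still at 72–73 mm, so not pressed.
- **Box and bystanders:** the power box was within about 1–2 mm of its start by the wrist camera. The jar, beaker, tube rack and sleeve look unmoved in the top picture. Their detected positions differ by up to about 11 mm from the first ones, which I take as detector noise.
- **Robot:** it was clear of everything, with the TCP at 0.20 m and no contact force.

**What disagreed:**
- **Fingertips:** contact came about 23 mm behind the reported TCP, not at it. I found this by descending slowly and pressed by contact force and depth from then on.
- **Top-camera power_box match:** in the last check it landed on the beaker. I discarded it because the picture and the wrist camera showed the box in place.
- **Side camera:** it placed things up to about 8–12 mm off in y from the top and wrist cameras. I used the wrist camera.

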